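# Set the strip tensioner and hold its roller arm wound to the stop

## Robot

A 6-joint arm with a two-finger parallel gripper is mounted at the origin on the work surface. World frame = base frame: x ahead of the robot, y to its left, z up, the work surface at z = 0. Lengths are in mm, angles in rad, forces in N, time in s.
With the tool pointing down it reaches from about 325 to 850 mm from the base axis. Payload 15.5 kg.
Tool frame: the origin (TCP) lies between the finger pads, 19 mm behind the fingertips; this is the grasp point; z points along the fingers, y is the direction in which the jaws open and shut (so a half turn about z gives the same grasp; the last joint's range is limited). The gripper opens to 91 mm and grips with 3 to 60 N. Pads are 32 mm wide; open, the fingers measure 118 mm over their backs; the gripper's body (76 mm by 178 mm) begins 60 mm behind the grasp point.
Start: joints at [1.091, 0.494, 1.345, -0, 1.302, -0.096], TCP at [234.025, 579.533, 232.715] pointing down, gripper open.
Joint ranges: [-2.91, 2.91], [-0.82, 2.16], [0.22, 2.67], [-1.22, 4.37], [0.12, 2.79], [-3.08, 3.08]. Speed limits (rad/s): [1.89, 1.89, 2.57, 3.01, 3.01, 3.01].

## Interface

Orientations are given as a unit quaternion [w, x, y, z].
In Python, from cell import ctrl gives the robot as it stands. The module is installed in compiled form; this text tells all that it offers.
- The arm moves only by the tool move_arm, never from a script. Its argument "increments" is a list of rows, each an object of numbers: "rx", "ry", "rz": the turn, a rotation vector about the world's x, y, z as a fraction of full scale; "x", "y", "z": the shift along the world's x, y, z as a fraction of full scale; "gripper": the finger opening in mm, from 0 to 91.2. In form: [{"rx": .., "ry": .., "rz": .., "x": .., "y": .., "z": .., "gripper": ..}, ...]. A call has 1 to 12 rows; each row shifts and turns the pose as measured when the row begins; what a row does not reach is not made up. Full scale, the value 1, is 0.5 m for a shift and pi/2 rad for a turn. A row lasts 1/8 s, in which the tool goes at most 62.5 mm and 10.7 degrees, less where a joint would pass 70% of its speed; a pose out of reach is approached as far as the arm can. A call with a number of a shift or a turn outside -1 to 1 is refused whole. A call with a gripper value outside its range is refused whole. The fingers move at their own pace and stop on an object; "newtons" is the grip in N (left out, the last holds). Time passes only in rows, so rows that do not move let the fingers close. It gives the time, the measured TCP pose, the force and the opening at its end, in the units of the state.
- ctrl.sense(): the state, without advancing time (a new reading comes with each control period).
- ctrl.capture(name): name is "scene" or "top" or "wrist"; returns (picture, depth): 480x640x3 uint8, red, green, blue; 480x640 float32, mm along the optical axis (not along the pixel's ray), 0 where there is no reading.
- ctrl.get_calibration(name): a dict with "mtx" (3x3 intrinsics, pixels), "T" (4x4, takes a point from camera to world coordinates); the wrist camera has in their place "tool_from_camera" (4x4, takes a point from camera to tool coordinates, whose origin is the TCP and whose axes are the flange's). Camera axes: x right, y down, z forward; pixel columns grow to the right and rows downward; lengths in mm; the calibration is good to about 2 mm. A picture is of the moment at which its call begins: read the wrist's pose just before it. get_calibration takes no time and is no camera call.
- ctrl.close_job(): hands the job in, once; it reports no verdict.
The state is a dict: "time_s": time; "q": joint angles; "dq": joint speeds; "joint_torque": joint torques, N m; "tcp_pos": TCP position; "eef_rot": TCP orientation; "force": force on the tool from outside, world axes, zero at the start; "wrist_torque": the same for the moment, N m; "gripper_width": opening from 0.0 (shut) to 1.0 (fully open).
Only numpy, scipy, OpenCV 4.12 (cv2) and the standard library are available. Lean on these libraries where they do the work, as an engineer would, in place of code of your own. Each camera call takes 0.05 s, during which the arm holds its last target. There are 200 camera calls.

## Task

On the red strip tensioner, turn the black sleeve until its red pointer clicks in at the row of five dots and let go of it. Then take the tensioner arm by its yellow roller, swing it away from the robot against its spring all the way to its stop, and hold it there for threading: finish while still holding the roller at the stop. Leave everything else on the bench where it is.

Things in the scene. Friction and masses are not known exactly. Their poses are not given: they have to be found in the camera images.
- tensioner: fixed strip tensioner: red base plate, x from -70 to 70 mm, y from -100 to 180, 12 mm thick. Origin on the bench top, z up; x roughly away from the robot, y left. At (0, 110) mm is the dial: red round block, 136 mm across, white face 31 mm up, black sleeve on it. At (0, -30) the steel spring drum, 73 mm across, 56 mm high, bears the aluminium arm. Two brass pins, 74 mm high, mark its rest and stop
- sleeve (a joint): angle of the black sleeve (rad), upright axis, grows clockwise seen from above. Clicks into six detents at 0, 0.3, 0.6, 0.9, 1.2, 1.5 for the rows of one to six black dots on the white face (row 1 leftmost seen from the robot); stops just beyond. A red pointer at its foot and red line on its top show the value: 1.2 is five dots. Starts at 1 to 3. A click takes 0.06 N m; it stays where left
- sleeve_grip (a point): point on the axis of the black knurled sleeve, 73 mm above the bench, a good TCP height to grip it from above. The sleeve is 48 mm across, from 32 to 86 mm above the bench, with nothing beside it above the dial face. Seen from here the dot rows lie at +0.75 (one dot), 0.45, 0.15, -0.15, -0.45 (five dots) and -0.75 rad from the tensioner's x axis, 35 to 65 mm out
- roller_arm (a joint): angle of the arm (rad) about the upright axis through pivot: 0 at rest, grows anticlockwise seen from above, 1.1 at the hard stop. At rest it points to -2.12 rad from the tensioner's x axis (right and towards the robot), at the stop to -1.02 rad (right and away from it). A torsion spring pulls it back to 0: 1.6 N at the roller at the start, 6 N at the stop
- pivot (a point): point on the arm's pivot axis, 70 mm above the bench; the roller's axis is 125 mm from it
- roller: yellow upright roller at the end of the arm, turning on its own upright axle with slight drag: 26 mm across, 55 mm high, from 70 to 125 mm above the bench; origin under its centre, 70 mm above the bench. The arm's bar (18 mm wide, 58 to 70 mm above the bench) lies below it; nothing stands beside the roller.
- roller_grip (a point): point on the roller's axis, 105 mm above the bench: a good height for the TCP to grip or push it from above
- die: steel punch die, 40 mm round, 30 mm high, origin under its centre; a bystander
- oil_bottle: amber oil bottle, 38 mm round, 85 mm high, origin under its centre; a bystander
- rivet_tray: open blue tray of rivets, 100 x 140 x 30 mm, origin under its centre; a bystander
- screwdriver: screwdriver with orange handle lying on the bench; a bystander
- wrench: steel wrench lying on the bench; a bystander
- reel_core: cardboard reel core standing on end, 76 mm round, 50 mm high; a bystander
- rivet_jar: clear jar with white lid, 56 mm round, 70 mm high; a bystander

How it is judged (in metres and radians):
On the way:
1. the sleeve is set to five dots and let go while the arm is still at rest (value of joint sleeve between 1.1 and 1.3 rad and value of joint roller_arm below 0.15 rad and contact force between the fingers and anything else below 0.3 N), for 0.2 s.
At the end, for the whole second after the job is handed in: the sleeve stands within 0.1 rad of the five-dot detent (1.2 rad); the arm is within 0.06 rad of its stop (joint above 1.04 of 1.1 rad) and at rest, held there by the fingers on the roller with more than 2 N (value of joint sleeve between 1.1 and 1.3 rad and value of joint roller_arm above 1.04 rad and velocity of joint roller_arm between -0.1 and 0.1 rad/s and contact force between the fingers and roller above 2 N); the arm keeps its last pose, push and grip.
It fails at once if one of the seven bystanders is disturbed (moved over 25 mm) (distance of any of die, oil_bottle, rivet_tray, screwdriver, wrench, reel_core, rivet_jar from where it was at the start of the episode above 0.025 m).
It also fails if it takes over 48 s, if anything falls off the work surface, if the arm or the gripper's body presses on something with over 40 N, if the wrist force passes 120 N, or if a joint passes its speed limit or range.

## Working session

There is one attempt and no reset: what is moved stays moved. The work goes in short steps, Python scripts to look and compute and a tool call to move; the robot and the scene stay as the last step left them, time stands still between calls to the robot, and variables do not carry over. Pictures are saved under pics/ and viewed, about 8 in all and at most 12, crops included, and the job is handed in when it is done.

Besides the shell and the picture viewer there is one more tool, called after "Emit:" as name([rows], argument=value, ...), one row to a line, values as JSON. move_arm: Moves the arm, as the interface text tells. Its arguments: {"type":"object","properties":{"increments":{"type":"array"},"newtons":{"type":"number"}},"required":["increments"]}

```bash
mkdir -p pics; cat > h.py <<'E'
import numpy as np,cv2
from cell import ctrl
def cap(n):
    p,d=ctrl.capture(n); np.savez('pics/'+n+'.npz',p=p,d=d); return p,d
def T(n):
    c=ctrl.get_calibration(n)
    if 'T' in c: return c['mtx'],np.array(c['T'])
    s=ctrl.sense(); q=s['eef_rot']
    from scipy.spatial.transform import Rotation as R
    M=np.eye(4); M[:3,:3]=R.from_quat([q[1],q[2],q[3],q[0]]).as_matrix(); M[:3,3]=s['tcp_pos']
    return c['mtx'],M@np.array(c['tool_from_camera'])
def at_z(n,u,v,z):
    K,M=T(n); r=M[:3,:3]@(np.linalg.inv(K)@[u,v,1]); o=M[:3,3]; return o+r*(z-o[2])/r[2]
def at_d(n,u,v,d):
    K,M=T(n); return (M@np.r_[np.linalg.inv(K)@[u,v,1]*d,1])[:3]
E
python3 - <<'E'
from h import *
for n in('top','scene'):
    p,d=cap(n); cv2.imwrite(f'pics/{n}1.png',p[:,:,::-1])
    print(n,T(n))
print(ctrl.sense())
E
```

```text
top (array([[605.08183818,   0.        , 321.11024427],
       [  0.        , 605.08183818, 250.3306713 ],
       [  0.        ,   0.        ,   1.        ]]), array([[ 1.10163727e-02, -9.96857369e-01,  7.84475970e-02,
         4.02725486e+02],
       [-9.99938140e-01, -1.11028081e-02, -6.65728742e-04,
         9.69868687e+00],
       [ 1.53462521e-03, -7.84354103e-02, -9.96918016e-01,
         1.69877295e+03],
       [ 0.00000000e+00,  0.00000000e+00,  0.00000000e+00,
         1.00000000e+00]]))
scene (array([[452.60809855,   0.        , 328.32583785],
       [  0.        , 452.60809855, 239.20290929],
       [  0.        ,   0.        ,   1.        ]]), array([[-3.89852086e-01,  5.96291318e-01, -7.01749254e-01,
         1.26711801e+03],
       [ 9.20781917e-01,  2.41434148e-01, -3.06382463e-01,
         3.56984666e+02],
       [-1.32669699e-02, -7.65601866e-01, -6.43177869e-01,
         7.65891256e+02],
       [ 0.00000000e+00,  0.00000000e+00,  0.00000000e+00,
         1.00000000e+00]]))
{'time_s': 0.1, 'q': array([ 1.09149034e+00,  4.94087097e-01,  1.34604411e+00,  4.72478979e-06,
        1.30247189e+00, -9.55108803e-02]), 'dq': array([ 0.00113535, -0.00131677, -0.00131895, -0.00189349, -0.00010419,
        0.00045223]), 'joint_torque': array([ 1.46945436e-03, -8.80253506e+01, -3.82538795e+01,  7.08375382e-02,
        4.83166880e-02, -1.59214551e-05]), 'tcp_pos': array([233.88990893, 579.2644086 , 232.22747233]), 'eef_rot': array([-1.45397728e-04,  1.90722551e-01,  9.81643853e-01, -4.83850950e-04]), 'force': array([-1.11325595, -0.16088471,  0.25670866]), 'wrist_torque': array([-0.00396276, -0.00295534, -0.04402212]), 'gripper_width': 0.9985143018248062}
```

View pics/top1.png

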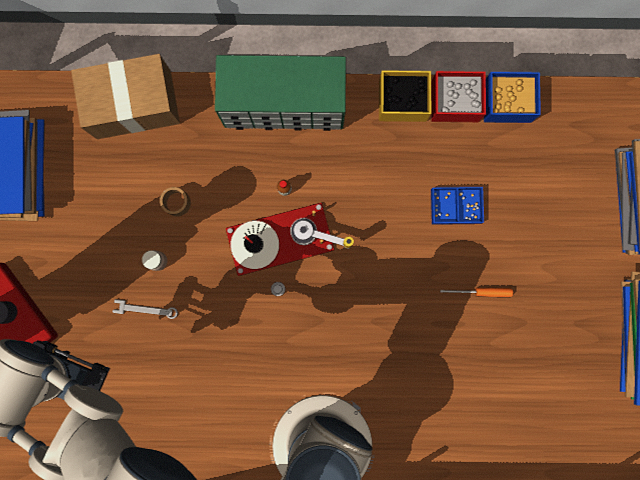

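The top view shows the tensioner's dial at about (254,244), the drum at (303,231) and the roller at (348,242). The die is at (278,289) and the bottle at (284,186). I'll enlarge this area.

```bash
python3 - <<'E'
from h import *
p=np.load('pics/top.npz')['p']
c=p[170:310,210:370]; cv2.imwrite('pics/top_crop.png',cv2.resize(c,None,fx=5,fy=4.2857 if 0 else 5,interpolation=cv2.INTER_CUBIC)[:600*2][:700,:800][:600])
for n,u,v,z in(('drum',303,231,56),('sleeve',254,244,86),('face',254,244,31),('roller',348,242,125),('die',278,289,30),('bottle',284,186,85)): print(n,at_z('top',u,v,z).round(0))
E
```

```text
drum [584.  59.  56.]
sleeve [545. 188.  86.]
face [549. 194.  31.]
roller [549. -61. 125.]
die [426. 126.  30.]
bottle [703. 111.  85.]
```

View pics/top_crop.png

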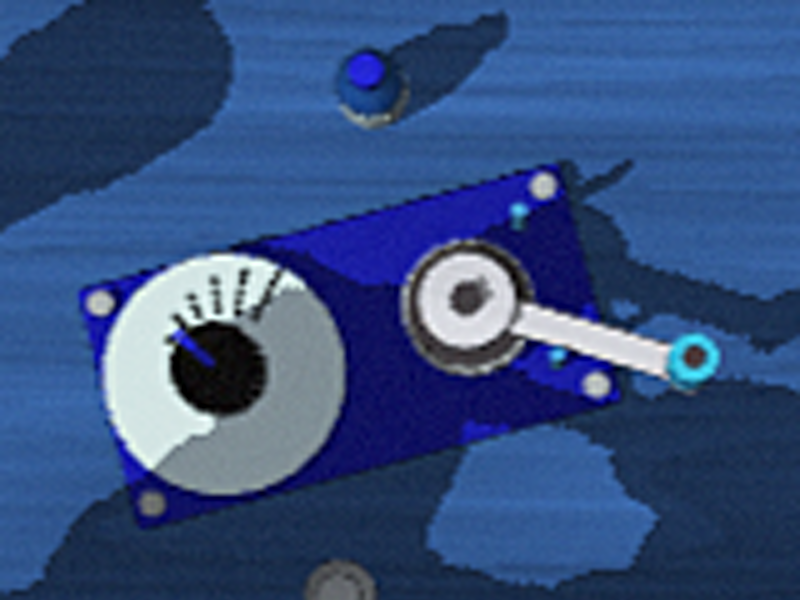

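The pointer sits at row 1 or 2, and the tensioner's yaw is about 0.254 rad. Drum to dial measures 139.5 mm against a nominal 140. Next I'll move above the sleeve and look from close by.

Emit:
move_arm([
  {"x":0.069,"y":-0.086},
  {"x":0.069,"y":-0.086},
  {"x":0.069,"y":-0.086},
  {"x":0.069,"y":-0.086},
  {"x":0.069,"y":-0.086},
  {"x":0.069,"y":-0.086},
  {"x":0.069,"y":-0.086},
  {"x":0.069,"y":-0.086},
  {"x":0.069,"y":-0.086},
  {"x":0},
])

```text
invalid input
```

```bash
python3 - <<'E'
from h import *
s=ctrl.sense(); print(s['time_s'],s['tcp_pos'],s['q'],s['force'])
p,d=cap('wrist'); cv2.imwrite('pics/w1.png',p[:,:,::-1])
K,M=T('wrist'); print(K,M.round(3))
P=np.array([545,188,86,1]); c=np.linalg.inv(M)@P; print((K@c[:3]/c[2])[:2])
E
```

```text
0.1 [233.88990893 579.2644086  232.22747233] [ 1.09149034e+00  4.94087097e-01  1.34604411e+00  4.72478979e-06
  1.30247189e+00 -9.55108803e-02] [-1.11325595 -0.16088471  0.25670866]
[[409.87645336   0.         320.17192569]
 [  0.         409.87645336 240.50808936]
 [  0.           0.           1.        ]] [[ 3.74000e-01  8.94000e-01  2.48000e-01  1.63431e+02]
 [ 9.27000e-01 -3.60000e-01 -1.00000e-01  6.07104e+02]
 [-0.00000e+00  2.68000e-01 -9.64000e-01  3.84501e+02]
 [ 0.00000e+00  0.00000e+00  0.00000e+00  1.00000e+00]]
[ 82.54630058 638.67569046]
```

View pics/w1.png

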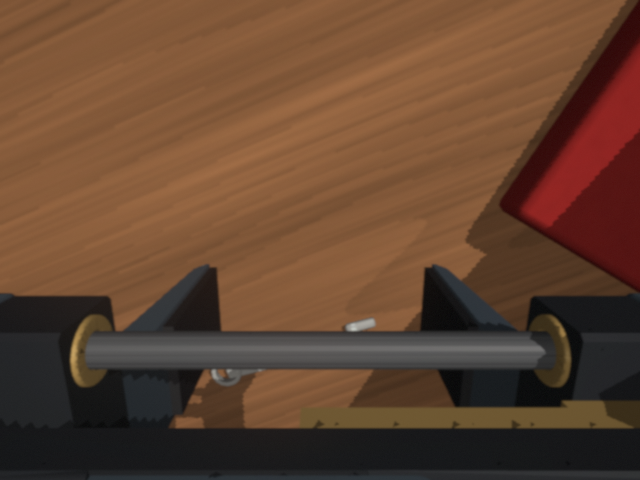

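The call was refused. It probably needs every key in each row. This wrist view is still at the start pose and shows only the bench, with the gripper bar at the bottom.

Emit:
move_arm([
  {"rx":0,"ry":0,"rz":0,"x":0.069,"y":-0.086,"z":0,"gripper":91},
  {"rx":0,"ry":0,"rz":0,"x":0.069,"y":-0.086,"z":0,"gripper":91},
  {"rx":0,"ry":0,"rz":0,"x":0.069,"y":-0.086,"z":0,"gripper":91},
  {"rx":0,"ry":0,"rz":0,"x":0.069,"y":-0.086,"z":0,"gripper":91},
  {"rx":0,"ry":0,"rz":0,"x":0.069,"y":-0.086,"z":0,"gripper":91},
  {"rx":0,"ry":0,"rz":0,"x":0.069,"y":-0.086,"z":0,"gripper":91},
  {"rx":0,"ry":0,"rz":0,"x":0.069,"y":-0.086,"z":0,"gripper":91},
  {"rx":0,"ry":0,"rz":0,"x":0.069,"y":-0.086,"z":0,"gripper":91},
  {"rx":0,"ry":0,"rz":0,"x":0.069,"y":-0.086,"z":0,"gripper":91},
], newtons=20)

```text
time_s: 1.27
tcp_pos: [549.7, 181.7, 231.0]
eef_rot: [-0.001, 0.188, 0.982, -0.001]
force: [0.6, 0.9, 0.4]
gripper_width: 0.998
```

```bash
python3 - <<'E'
from h import *
s=ctrl.sense(); print(s['time_s'],s['tcp_pos'],s['q'],s['force'])
p,d=cap('wrist'); cv2.imwrite('pics/w2.png',p[:,:,::-1])
K,M=T('wrist')
for P in ([545,188,86,1],[549,194,31,1]):
  c=np.linalg.inv(M)@P; print((K@c[:3]/c[2])[:2])
E
```

```text
1.275 [549.66608893 181.74504207 230.95192849] [ 2.16484557e-01  4.31080043e-01  1.46324100e+00 -5.18116429e-04
  1.24869657e+00 -9.76450748e-01] [0.58653884 0.86649487 0.38659528]
[330.80836362 215.52879329]
[337.40882486 203.8871999 ]
```

View pics/w2.png

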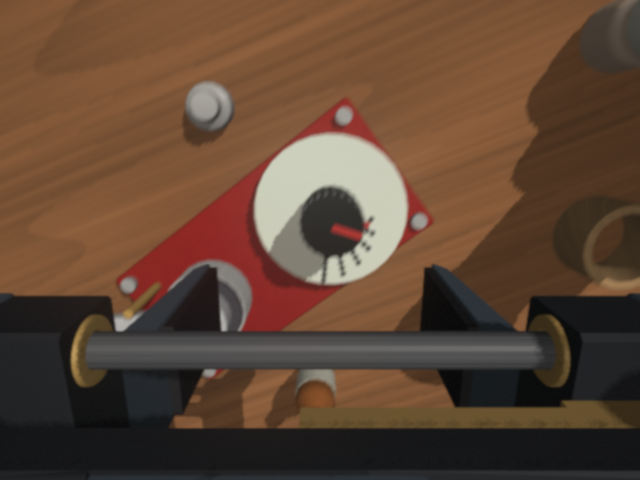

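The wrist view shows the face centre at about (331,209), the sleeve top at about (332,222) and the red line pointing right to about (368,238). I'll crop and rectify the face plane.

```bash
python3 - <<'E'
from h import *
p=np.load('pics/wrist.npz')['p']
print(at_z('wrist',332,222,86),at_z('wrist',331,209,31))
# rectify z=31 plane: output up = tensioner x, left = tensioner y, 4 px/mm, centre = face centre
C=at_z('wrist',331,209,31)[:2]; a=.254; ex=np.array([np.cos(a),np.sin(a)]); ey=np.array([-np.sin(a),np.cos(a)])
K,M=T('wrist'); Mi=np.linalg.inv(M)
src=[];dst=[]
for x,y in((80,80),(80,-80),(-60,80),(-60,-80)):
    c=Mi@np.r_[C+x*ex+y*ey,31,1]; src.append((K@c[:3]/c[2])[:2]); dst.append((320-4*y,320-4*x))
H=cv2.getPerspectiveTransform(np.float32(src),np.float32(dst))
o=cv2.warpPerspective(np.ascontiguousarray(p[:,:,::-1]),H,(640,560),flags=cv2.INTER_CUBIC)
for i in range(6):
    t=.75-.3*i; cv2.line(o,*[(int(320-4*r*np.sin(t)),int(320-4*r*np.cos(t))) for r in(66,76)],(0,200,0),1)
cv2.imwrite('pics/w2r.png',o)
E
```

```text
[549.89965522 187.03496455  86.        ] [551.14628671 187.17586307  31.        ]
```

View pics/w2r.png

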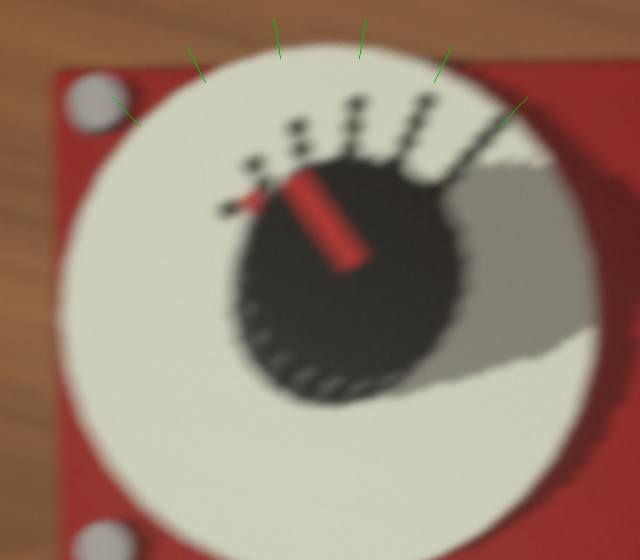

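The pointer is at the one-dot row, so the value is about 0 to 0.1. I'll descend onto the sleeve, using a centre of about (549,188), and grip it.

Emit:
move_arm([
  {"rx":0,"ry":0,"rz":0,"x":-0.001,"y":0.012,"z":-0.1,"gripper":91},
  {"rx":0,"ry":0,"rz":0,"x":0,"y":0,"z":-0.1,"gripper":91},
  {"rx":0,"ry":0,"rz":0,"x":0,"y":0,"z":-0.1,"gripper":91},
  {"rx":0,"ry":0,"rz":0,"x":0,"y":0,"z":-0.016,"gripper":91},
  {"rx":0,"ry":0,"rz":0,"x":0,"y":0,"z":0,"gripper":40},
  {"rx":0,"ry":0,"rz":0,"x":0,"y":0,"z":0,"gripper":40},
  {"rx":0,"ry":0,"rz":0,"x":0,"y":0,"z":0,"gripper":40},
  {"rx":0,"ry":0,"rz":0,"x":0,"y":0,"z":0,"gripper":40},
], newtons=20)

```text
time_s: 2.33
tcp_pos: [559.2, 183.7, 74.7]
eef_rot: [0.006, 0.192, 0.981, 0.003]
force: [13.6, 38.2, -27.9]
gripper_width: 0.592
```

The side force is high and the TCP is off by 10 mm. I'll open the gripper and check.

Emit:
move_arm([
  {"rx":0,"ry":0,"rz":0,"x":0,"y":0,"z":0,"gripper":91},
  {"rx":0,"ry":0,"rz":0,"x":0,"y":0,"z":0,"gripper":91},
])

```text
time_s: 2.58
tcp_pos: [560.4, 184.5, 76.4]
eef_rot: [0.008, 0.191, 0.981, 0.004]
force: [-0.1, -0.1, 0.2]
gripper_width: 0.777
```

```bash
python3 - <<'E'
from h import *
s=ctrl.sense(); print(s)
p,d=cap('scene'); cv2.imwrite('pics/s2.png',cv2.resize(p[100:340,100:420,::-1],None,fx=2.5,fy=2.5,interpolation=cv2.INTER_CUBIC))
E
```

```text
{'time_s': 2.575, 'q': array([ 2.16660944e-01,  6.27865498e-01,  1.60529900e+00,  6.42082103e-04,
        8.91209074e-01, -9.69459960e-01]), 'dq': array([ 3.66835596e-03, -5.39878569e-03, -4.90996412e-03,  7.79213670e-04,
        5.52435016e-05,  1.04551140e-03]), 'joint_torque': array([ 2.73513068e-01, -8.73733091e+01, -2.62206066e+01,  1.18196416e-01,
       -1.42394872e-01,  4.94156149e-03]), 'tcp_pos': array([560.35719658, 184.54107935,  76.39850569]), 'eef_rot': array([0.00779933, 0.19134285, 0.98148547, 0.0036546 ]), 'force': array([-0.13599861, -0.05644682,  0.23435276]), 'wrist_torque': array([ 0.02275182, -0.00373694, -0.02181363]), 'gripper_width': 0.7768306361503567}
```

View pics/s2.png

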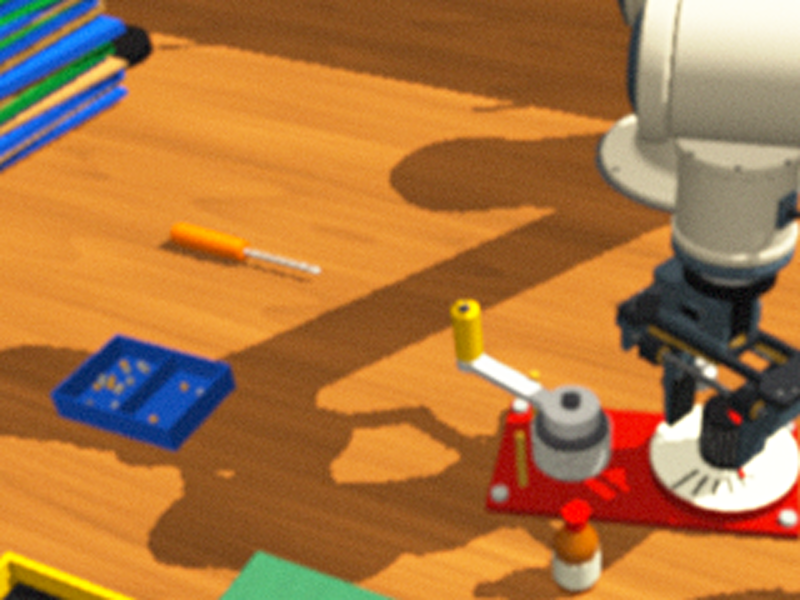

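Nothing unwanted is touching. Lag during the fast descent had left the TCP off-centre, so one finger touched first. I'll recentre towards (549,191) and check before closing.

Emit:
move_arm([
  {"rx":0,"ry":0,"rz":0,"x":-0.023,"y":0.013,"z":-0.006,"gripper":91},
  {"rx":0,"ry":0,"rz":0,"x":0,"y":0,"z":0,"gripper":91},
], newtons=15)

```text
time_s: 2.88
tcp_pos: [547.7, 191.2, 73.4]
eef_rot: [0.008, 0.191, 0.981, 0.003]
force: [0.2, 0.2, 0.6]
gripper_width: 0.995
```

Emit:
move_arm([
  {"rx":0,"ry":0,"rz":0,"x":0,"y":0,"z":0,"gripper":58},
  {"rx":0,"ry":0,"rz":0,"x":0,"y":0,"z":0,"gripper":58},
  {"rx":0,"ry":0,"rz":0,"x":0,"y":0,"z":0,"gripper":45},
  {"rx":0,"ry":0,"rz":0,"x":0,"y":0,"z":0,"gripper":45},
  {"rx":0,"ry":0,"rz":0,"x":0,"y":0,"z":0,"gripper":45},
  {"rx":0,"ry":0,"rz":0,"x":0,"y":0,"z":0,"gripper":45},
], newtons=15)

```text
time_s: 3.62
tcp_pos: [548.8, 192.3, 73.7]
eef_rot: [0.008, 0.192, 0.981, 0.005]
force: [-0.5, -2.0, 1.6]
gripper_width: 0.523
```

The sleeve is gripped at 47.7 mm with low side force. Now I'll turn it clockwise.

Emit:
move_arm([
  {"rx":0,"ry":0,"rz":-0.09,"x":0,"y":0,"z":0,"gripper":45},
  {"rx":0,"ry":0,"rz":-0.09,"x":0,"y":0,"z":0,"gripper":45},
  {"rx":0,"ry":0,"rz":-0.09,"x":0,"y":0,"z":0,"gripper":45},
  {"rx":0,"ry":0,"rz":-0.09,"x":0,"y":0,"z":0,"gripper":45},
  {"rx":0,"ry":0,"rz":-0.09,"x":0,"y":0,"z":0,"gripper":45},
  {"rx":0,"ry":0,"rz":-0.09,"x":0,"y":0,"z":0,"gripper":45},
  {"rx":0,"ry":0,"rz":0,"x":0,"y":0,"z":0,"gripper":45},
])

```text
time_s: 4.5
tcp_pos: [548.3, 192.0, 73.6]
eef_rot: [0.009, 0.589, 0.808, 0.0]
force: [0.5, 2.0, 0.5]
gripper_width: 0.524
```

```bash
python3 - <<'E'
from h import *
s=ctrl.sense(); q=s['eef_rot']; print(q, 2*np.arctan2(q[2],q[1])-np.pi/2, s['force'],s['wrist_torque'],s['q'])
print(2*np.arctan2(.981,.192)-np.pi/2)
E
```

```text
[8.93059858e-03 5.88732149e-01 8.08278850e-01 4.76439402e-05] 0.31175931661742884 [0.49378507 2.04152431 0.49535326] [-0.02148464  0.39878296 -0.04678431] [ 0.24200561  0.62512138  1.62437737 -0.01764729  0.88060001 -0.05859591]
1.1842453017297578
```

Emit:
move_arm([
  {"rx":0,"ry":0,"rz":-0.1,"x":0,"y":0,"z":0,"gripper":45},
  {"rx":0,"ry":0,"rz":-0.1,"x":0,"y":0,"z":0,"gripper":45},
  {"rx":0,"ry":0,"rz":0,"x":0,"y":0,"z":0,"gripper":45},
  {"rx":0,"ry":0,"rz":0,"x":0,"y":0,"z":0,"gripper":91},
  {"rx":0,"ry":0,"rz":0,"x":0,"y":0,"z":0,"gripper":91},
  {"rx":0,"ry":0,"rz":0,"x":0,"y":0,"z":0,"gripper":91},
  {"rx":0,"ry":0,"rz":0,"x":0,"y":0,"z":0.1,"gripper":91},
  {"rx":0,"ry":0,"rz":0,"x":0,"y":0,"z":0.1,"gripper":91},
  {"rx":0,"ry":0,"rz":0,"x":0,"y":0,"z":0.1,"gripper":91},
  {"rx":0,"ry":0,"rz":0,"x":0,"y":0,"z":0,"gripper":91},
])

```text
time_s: 5.75
tcp_pos: [547.4, 191.5, 227.6]
eef_rot: [0.008, 0.701, 0.713, -0.002]
force: [0.8, 0.8, -0.4]
gripper_width: 0.992
```

```bash
python3 - <<'E'
from h import *
s=ctrl.sense(); q=s['eef_rot']; print(s['tcp_pos'],q, 2*np.arctan2(q[2],q[1])-np.pi/2, s['force'],s['q'])
p,d=cap('wrist')
C=np.array([549,191]); a=.27; ex=np.array([np.cos(a),np.sin(a)]); ey=np.array([-np.sin(a),np.cos(a)])
K,M=T('wrist'); Mi=np.linalg.inv(M)
def rect(z):
    src=[];dst=[]
    for x,y in((80,80),(80,-80),(-60,80),(-60,-80)):
        c=Mi@np.r_[C+x*ex+y*ey,z,1]; src.append((K@c[:3]/c[2])[:2]); dst.append((320-4*y,320-4*x))
    return cv2.warpPerspective(np.ascontiguousarray(p[:,:,::-1]),cv2.getPerspectiveTransform(np.float32(src),np.float32(dst)),(640,560),flags=cv2.INTER_CUBIC)
o=np.hstack([rect(31)[40:460,100:500],rect(86)[40:460,100:500]])
cv2.imwrite('pics/w3r.png',o)
r=rect(86).astype(int); m=((r[...,2]>130)&(r[...,1]<80))[180:460,180:460]
y,x=np.nonzero(m); v=np.linalg.eigh(np.cov(x,y))[1][:,1]; v*=-np.sign(v[1]); print('line',len(x),x.mean()-140,y.mean()-140,np.arctan2(-v[0],-v[1]))
E
```

```text
[547.39717445 191.45957811 227.62075541] [ 0.00848143  0.70123478  0.71287724 -0.00197114] 0.016465730696226144 [ 0.75964219  0.80877727 -0.37025441] [ 0.2430642   0.43334616  1.46961063 -0.01750734  1.23316846  0.23235275]
line 1914 24.47962382445141 -20.365726227795193 0.4406234403314033
```

View pics/w3r.png

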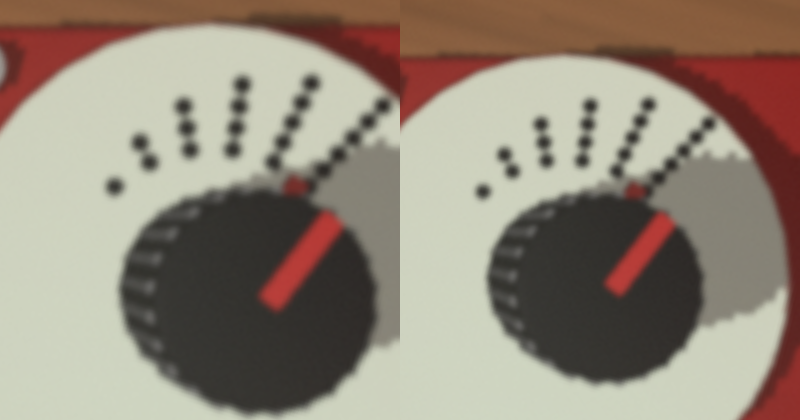

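The sleeve overshot: the pointer lies between rows 5 and 6, at about −0.68 rad, so the value is about 1.43. The first, off-centre grasp probably nudged it. I'll regrip and turn back about 0.25.

Emit:
move_arm([
  {"rx":0,"ry":0,"rz":0,"x":0.002,"y":0.001,"z":-0.08,"gripper":91},
  {"rx":0,"ry":0,"rz":0,"x":0,"y":0,"z":-0.08,"gripper":91},
  {"rx":0,"ry":0,"rz":0,"x":0,"y":0,"z":-0.08,"gripper":91},
  {"rx":0,"ry":0,"rz":0,"x":0,"y":0,"z":-0.06,"gripper":65},
  {"rx":0,"ry":0,"rz":0,"x":0,"y":0,"z":0,"gripper":60},
  {"rx":0,"ry":0,"rz":0,"x":0,"y":0,"z":0,"gripper":60},
])

```text
time_s: 6.55
tcp_pos: [543.4, 190.6, 66.4]
eef_rot: [0.006, 0.7, 0.714, -0.007]
force: [-1.0, 0.2, -0.4]
gripper_width: 0.699
```

Emit:
move_arm([
  {"rx":0,"ry":0,"rz":0,"x":0.011,"y":0.003,"z":0.013,"gripper":60},
  {"rx":0,"ry":0,"rz":0,"x":0,"y":0,"z":0,"gripper":45},
  {"rx":0,"ry":0,"rz":0,"x":0,"y":0,"z":0,"gripper":45},
  {"rx":0,"ry":0,"rz":0,"x":0,"y":0,"z":0,"gripper":45},
  {"rx":0,"ry":0,"rz":0,"x":0,"y":0,"z":0,"gripper":45},
])

```text
time_s: 7.18
tcp_pos: [548.3, 192.3, 75.5]
eef_rot: [0.005, 0.7, 0.714, -0.007]
force: [1.0, -0.2, -11.9]
gripper_width: 0.527
```

```bash
python3 - <<'E'
from h import *
s=ctrl.sense(); q=s['eef_rot']; print(s['tcp_pos'],q, 2*np.arctan2(q[2],q[1])-np.pi/2, s['force'],s['wrist_torque'])
E
```

```text
[548.26704569 192.32797705  75.47369376] [ 0.0053906   0.69986718  0.71422237 -0.00657856] 0.020302380534054976 [  0.99448229  -0.18052858 -11.88072756] [ 0.00457825 -0.36573488 -0.00525399]
```

Emit:
move_arm([
  {"rx":0,"ry":0,"rz":0.08,"x":0,"y":0,"z":0,"gripper":45},
  {"rx":0,"ry":0,"rz":0.08,"x":0,"y":0,"z":0,"gripper":45},
  {"rx":0,"ry":0,"rz":0,"x":0,"y":0,"z":0,"gripper":45},
])

```text
time_s: 7.55
tcp_pos: [548.4, 192.3, 75.4]
eef_rot: [0.006, 0.603, 0.798, -0.006]
force: [0.6, 0.9, -9.1]
gripper_width: 0.526
```

```bash
python3 - <<'E'
from h import *
s=ctrl.sense(); q=s['eef_rot']; print(s['tcp_pos'],q, 2*np.arctan2(q[2],q[1])-np.pi/2, s['force'],s['wrist_torque'])
E
```

```text
[548.36867927 192.3370241   75.41856137] [ 0.00617069  0.60263704  0.79797073 -0.00576571] 0.27713947281729334 [ 0.5805559   0.91148719 -9.08114907] [ 0.0450893  -0.07545143 -0.02542921]
```

Emit:
move_arm([
  {"rx":0,"ry":0,"rz":0,"x":0,"y":0,"z":0,"gripper":91},
  {"rx":0,"ry":0,"rz":0,"x":0,"y":0,"z":0,"gripper":91},
  {"rx":0,"ry":0,"rz":0,"x":0,"y":0,"z":0,"gripper":91},
  {"rx":0,"ry":0,"rz":0,"x":0,"y":0,"z":0.1,"gripper":91},
  {"rx":0,"ry":0,"rz":0,"x":0,"y":0,"z":0.1,"gripper":91},
  {"rx":0,"ry":0,"rz":0,"x":0,"y":0,"z":0.1,"gripper":91},
  {"rx":0,"ry":0,"rz":0,"x":0,"y":0,"z":0,"gripper":91},
])

```text
time_s: 8.43
tcp_pos: [549.1, 192.3, 231.5]
eef_rot: [0.007, 0.606, 0.795, -0.005]
force: [-0.2, -0.6, -1.1]
gripper_width: 1.0
```

```bash
python3 - <<'E'
from h import *
s=ctrl.sense(); q=s['eef_rot']; print(s['tcp_pos'],q, s['force'],s['q'])
p,d=cap('wrist')
C=np.array([549,191]); a=.254; ex=np.array([np.cos(a),np.sin(a)]); ey=np.array([-np.sin(a),np.cos(a)])
K,M=T('wrist'); Mi=np.linalg.inv(M)
def rect(z):
    src=[];dst=[]
    for x,y in((80,80),(80,-80),(-60,80),(-60,-80)):
        c=Mi@np.r_[C+x*ex+y*ey,z,1]; src.append((K@c[:3]/c[2])[:2]); dst.append((320-4*y,320-4*x))
    return cv2.warpPerspective(np.ascontiguousarray(p[:,:,::-1]),cv2.getPerspectiveTransform(np.float32(src),np.float32(dst)),(640,560),flags=cv2.INTER_CUBIC)
cv2.imwrite('pics/w4r.png',np.hstack([rect(31)[40:460,100:500],rect(86)[40:460,100:500]]))
cv2.imwrite('pics/w4.png',p[:,:,::-1])
E
```

```text
[549.07261628 192.32460513 231.45121731] [ 0.00710586  0.6061188   0.79532819 -0.00475146] [-0.21605365 -0.57888971 -1.1058685 ] [ 0.24411385  0.43401738  1.45668205 -0.01795195  1.24947126 -0.01862562]
```

View pics/w4r.png

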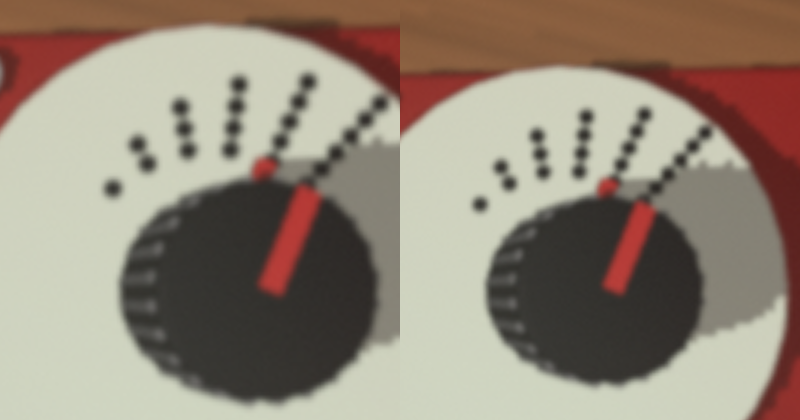

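The pointer is now at row 5's inner end. I'll check this numerically by fitting the dots and the red line.

```bash
python3 - <<'E'
from h import *
from scipy.optimize import least_squares
p=np.load('pics/wrist.npz')['p']; K,M=T('wrist'); Mi=np.linalg.inv(M)
C=np.array([549,191]); a=.254; ex=np.array([np.cos(a),np.sin(a)]); ey=np.array([-np.sin(a),np.cos(a)])
def rect(z):
    src=[];dst=[]
    for x,y in((80,80),(80,-80),(-60,80),(-60,-80)):
        c=Mi@np.r_[C+x*ex+y*ey,z,1]; src.append((K@c[:3]/c[2])[:2]); dst.append((320-4*y,320-4*x))
    return cv2.warpPerspective(p,cv2.getPerspectiveTransform(np.float32(src),np.float32(dst)),(640,560),flags=cv2.INTER_CUBIC).astype(int)
r=rect(31)
# dot read-offs in left crop (+100,+40): rows with outer dots
D={1:[(112,188)],2:[(137,144),(148,163)],3:[(180,106),(184,128),(188,151)],4:[(239,85),(236,107),(233,129),(230,151)],5:[(308,81),(300,103),(291,124),(283,143)],6:[(380,103),(365,120),(351,137),(336,153)]}
pts=[(k,(320-(u+100))/4,(320-(v+40))/4) for k in D for u,v in D[k]]  # y,x mm
f=lambda c:[np.hypot(y-c[0],x-c[1])*np.sin(np.arctan2(y-c[0],x-c[1])-c[2]-(.75-.3*(k-1))) for k,y,x in pts]
s=least_squares(f,[0,0,0]); print('centre y,x,yaw off',s.x,'rms',np.sqrt(np.mean(s.fun**2)))
for z in(31,86):
    r=rect(z); m=((r[...,0]>150)&(r[...,1]<90)&(r[...,2]<90)).astype(np.uint8); m[:,:300]=0; m[:200]=0; m[380:]=0;m[:,460:]=0
    n,l,st,c=cv2.connectedComponentsWithStats(m)
    for i in range(1,n):
        if st[i,4]<60: continue
        y,x=np.nonzero(l==i); vx,vy,_,_=cv2.fitLine(np.float32(np.c_[x,y]),cv2.DIST_L2,0,.01,.01).ravel()
        if vy>0: vx,vy=-vx,-vy
        th=np.arctan2(-vx,-vy); az=np.arctan2((320-x.mean())/4-s.x[0],(320-y.mean())/4-s.x[1])
        print(z,st[i,4],'dir',th-s.x[2],'azim',az-s.x[2],'value by dir',.75-th+s.x[2],'by azim',.75-az+s.x[2])
print('face centre world',C+s.x[1]*ex+s.x[0]*ey)
E
```

```text
centre y,x,yaw off [ 1.54548432 -3.05522597  0.02770855] rms 0.2064511317632482
31 160 dir -1.2052091555393512 azim -0.3963504554700603 value by dir 1.9552091555393512 by azim 1.1463504554700603
31 2177 dir -0.41382153795130805 azim -0.9934437545095924 value by dir 1.1638214783466632 by azim 1.7434437545095922
86 113 dir -1.241645832518416 azim 0.04244644066235605 value by dir 1.991645832518416 by azim 0.707553559337644
86 1551 dir -0.41346602604754523 azim -0.35956025688714083 value by dir 1.1634659962452227 by azim 1.1095602568871408
face centre world [545.65445516 191.72818763]
```

The sleeve reads about 1.16 by the line and 1.15 by the pointer. The band is 1.1–1.3, so it is set and let go. Next is the roller at about (550,−62); roller to drum measures 125.5 mm, which matches.

Emit:
move_arm([
  {"rx":0,"ry":0,"rz":0,"x":0,"y":-0.1,"z":0,"gripper":91},
  {"rx":0,"ry":0,"rz":0,"x":0,"y":-0.1,"z":0,"gripper":91},
  {"rx":0,"ry":0,"rz":0,"x":0,"y":-0.1,"z":0,"gripper":91},
  {"rx":0,"ry":0,"rz":0,"x":0,"y":-0.1,"z":0,"gripper":91},
  {"rx":0,"ry":0,"rz":0,"x":0,"y":-0.1,"z":0,"gripper":91},
  {"rx":0,"ry":0,"rz":0,"x":0,"y":0,"z":0,"gripper":91},
])

```text
time_s: 9.22
tcp_pos: [543.8, -64.7, 221.6]
eef_rot: [0.002, 0.606, 0.795, -0.009]
force: [-1.0, 1.4, -0.5]
gripper_width: 0.995
```

```bash
python3 - <<'E'
from h import *
s=ctrl.sense(); print(s['tcp_pos'],s['eef_rot'],s['force'])
p,d=cap('wrist'); cv2.imwrite('pics/w5.png',p[:,:,::-1])
K,M=T('wrist'); Mi=np.linalg.inv(M)
for P in([550.5,-62,125,1],[586,57,56,1]):
    c=Mi@P; print((K@c[:3]/c[2])[:2])
E
```

```text
[543.83259126 -64.70694655 221.63022143] [ 0.00182253  0.60625653  0.79521898 -0.00874433] [-0.98287695  1.41213187 -0.47697302]
[333.57369979 249.15822323]
[424.38716778  81.57200163]
```

View pics/w5.png

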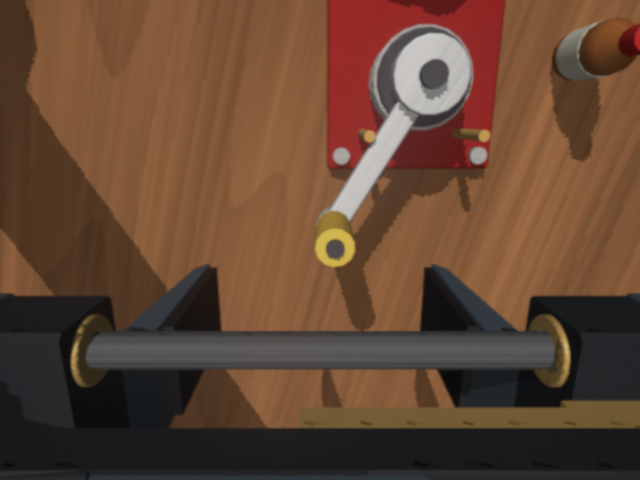

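The roller top is at (335,248) against a predicted (334,249), so the position is confirmed. Descending.

Emit:
move_arm([
  {"rx":0,"ry":0,"rz":0,"x":0.013,"y":0.005,"z":-0.06,"gripper":91},
  {"rx":0,"ry":0,"rz":0,"x":0,"y":0,"z":-0.06,"gripper":91},
  {"rx":0,"ry":0,"rz":0,"x":0,"y":0,"z":-0.06,"gripper":70},
  {"rx":0,"ry":0,"rz":0,"x":0,"y":0,"z":-0.05,"gripper":60},
  {"rx":0,"ry":0,"rz":0,"x":0,"y":0,"z":0,"gripper":60},
])

```text
time_s: 9.9
tcp_pos: [548.2, -54.6, 100.2]
eef_rot: [-0.001, 0.605, 0.796, -0.009]
force: [0.4, 0.1, 0.6]
gripper_width: 0.702
```

Emit:
move_arm([
  {"rx":0,"ry":0,"rz":0,"x":0.005,"y":-0.015,"z":0.01,"gripper":60},
  {"rx":0,"ry":0,"rz":0,"x":0,"y":0,"z":0,"gripper":40},
  {"rx":0,"ry":0,"rz":0,"x":0,"y":0,"z":0,"gripper":20},
  {"rx":0,"ry":0,"rz":0,"x":0,"y":0,"z":0,"gripper":20},
  {"rx":0,"ry":0,"rz":0,"x":0,"y":0,"z":0,"gripper":20},
  {"rx":0,"ry":0,"rz":0,"x":0,"y":0,"z":0,"gripper":20},
  {"rx":0,"ry":0,"rz":0,"x":0,"y":0,"z":0,"gripper":20},
], newtons=30)

```text
time_s: 10.78
tcp_pos: [551.8, -61.9, 108.4]
eef_rot: [0.0, 0.604, 0.797, -0.009]
force: [-0.5, 0.1, 1.4]
gripper_width: 0.282
```

The roller is gripped at 25.7 mm. I'll swing it along the arc, first half first.

Emit:
move_arm([
  {"rx":0,"ry":0,"rz":0,"x":0.034,"y":-0.0075,"z":0,"gripper":20},
  {"rx":0,"ry":0,"rz":0,"x":0.034,"y":-0.003,"z":0,"gripper":20},
  {"rx":0,"ry":0,"rz":0,"x":0.034,"y":0.002,"z":0,"gripper":20},
  {"rx":0,"ry":0,"rz":0,"x":0.034,"y":0.007,"z":0,"gripper":20},
  {"rx":0,"ry":0,"rz":0,"x":0,"y":0,"z":0,"gripper":20},
])

```text
time_s: 11.4
tcp_pos: [619.7, -62.1, 108.2]
eef_rot: [-0.001, 0.604, 0.797, -0.009]
force: [-4.6, -0.9, 5.9]
gripper_width: 0.278
```

Emit:
move_arm([
  {"rx":0,"ry":0,"rz":0,"x":0.0325,"y":0.011,"z":0,"gripper":20},
  {"rx":0,"ry":0,"rz":0,"x":0.0305,"y":0.0155,"z":0,"gripper":20},
  {"rx":0,"ry":0,"rz":0,"x":0.028,"y":0.02,"z":0,"gripper":20},
  {"rx":0,"ry":0,"rz":0,"x":0.023,"y":0.021,"z":0,"gripper":20},
  {"rx":0,"ry":0,"rz":0,"x":0,"y":0,"z":0,"gripper":20},
])

```text
time_s: 12.02
tcp_pos: [674.1, -30.4, 108.2]
eef_rot: [-0.002, 0.605, 0.796, -0.011]
force: [-4.3, -5.5, 4.6]
gripper_width: 0.28
```

Emit:
move_arm([
  {"rx":0,"ry":0,"rz":0,"x":0.007,"y":0.0075,"z":0,"gripper":20},
  {"rx":0,"ry":0,"rz":0,"x":0,"y":0,"z":0,"gripper":20},
])

```text
time_s: 12.28
tcp_pos: [676.1, -28.4, 108.3]
eef_rot: [-0.002, 0.605, 0.796, -0.012]
force: [-3.0, -5.6, 2.8]
gripper_width: 0.28
```

Emit:
move_arm([
  {"rx":0,"ry":0,"rz":0,"x":0.008,"y":0.0085,"z":0,"gripper":20},
  {"rx":0,"ry":0,"rz":0,"x":0.008,"y":0.0085,"z":0,"gripper":20},
  {"rx":0,"ry":0,"rz":0,"x":0.008,"y":0.0085,"z":0,"gripper":20},
])

```text
time_s: 12.65
tcp_pos: [679.9, -23.3, 107.7]
eef_rot: [-0.004, 0.605, 0.796, -0.02]
force: [-25.6, -25.3, 15.7]
gripper_width: 0.281
```

```bash
python3 - <<'E'
from h import *
s=ctrl.sense(); print(s['time_s'],s['tcp_pos'],s['force'],s['dq'].round(3))
p,d=cap('top'); 
s=ctrl.sense(); print(s['tcp_pos'],s['force'])
cv2.imwrite('pics/t6.png',cv2.resize(p[170:290,210:370,::-1],None,fx=5,fy=5,interpolation=cv2.INTER_CUBIC))
print(np.arctan2(s['tcp_pos'][1]-57.2,s['tcp_pos'][0]-586.4)+1.857, np.hypot(s['tcp_pos'][1]-57.2,s['tcp_pos'][0]-586.4))
E
```

```text
12.65 [679.86215339 -23.34904554 107.68111105] [-25.58317981 -25.33411872  15.71863492] [ 0.033  0.027 -0.054 -0.034  0.079  0.048]
[679.81222174 -23.16222593 107.72435218] [-24.34896002 -25.93515199  16.880037  ]
1.14655846219266 123.22309250661804
```

View pics/t6.png

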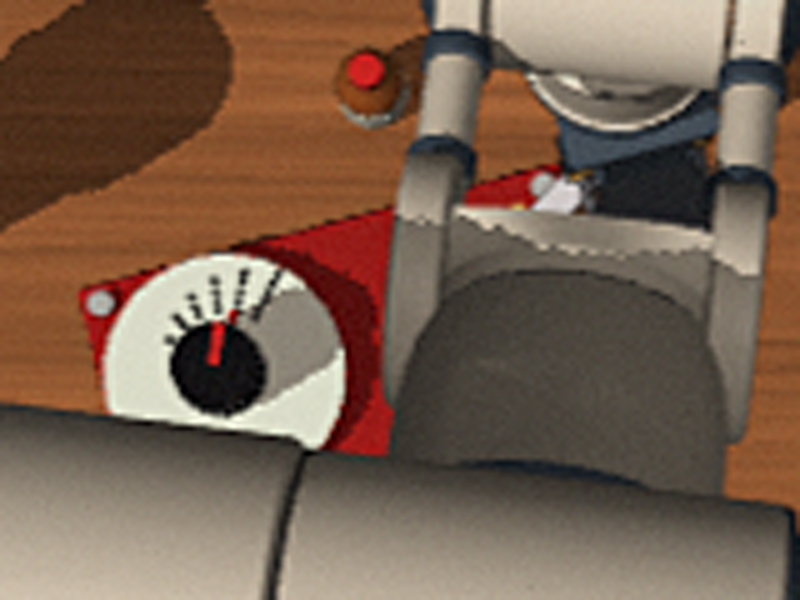

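The force jumped from 6 to about 36 N along the tangent, so the arm is on its stop, at about 1.1 rad. The pointer is still at row 5. I'll ease the push a little and hand in.

Emit:
move_arm([
  {"rx":0,"ry":0,"rz":0,"x":0.004,"y":0.004,"z":0,"gripper":20},
  {"rx":0,"ry":0,"rz":0,"x":0.004,"y":0.004,"z":0,"gripper":20},
])

```text
time_s: 12.95
tcp_pos: [678.6, -24.5, 107.9]
eef_rot: [-0.006, 0.606, 0.795, -0.025]
force: [-11.2, -12.9, 6.5]
gripper_width: 0.285
```

```bash
python3 - <<'E'
from h import *
s=ctrl.sense(); print(s['force'],s['tcp_pos'],s['dq'].round(3)); print(ctrl.close_job()); s=ctrl.sense(); print(s['force'],s['tcp_pos'],s['time_s'])
E
```

```text
[-11.16806396 -12.91328731   6.48071998] [678.61348965 -24.54852611 107.91944629] [ 0.005  0.009 -0.018 -0.024  0.034  0.02 ]
the job is handed in; nothing more can be done
None
the job is handed in; nothing more can be done
```

The job is handed in at 13 s. The sleeve is set at five dots and let go, and the arm is held against its stop with the roller still gripped.

**Sleeve:**
- My first grasp was off-centre. It pushed sideways on the sleeve with about 40 N and probably turned it, so the first turn overshot to about 1.43.
- I regripped, turned it back and let go. A close view then read 1.16 by the red line and 1.15 by the pointer, inside the 1.1–1.3 band but a little short of the 1.2 detent. I did not nudge it further.
- The roller arm was still at rest when I let the sleeve go.

**Roller:**
- I gripped the roller at 25.7 mm (26 mm nominal) and swung it along its arc.
- At the stop the force rose from about 6 N to about 36 N, and I eased the push to about 17 N. That is well above the 6 N spring, so the arm should stay on its stop.
- The angle worked out from the tool position came to 1.15 rad, a little over the 1.1 stop. I put that down to the arm and fingers flexing under the push.

**Bystanders:** I took no measurement of them at the end. The paths stayed clear of them, and in the last top view, which showed only part of the bench, the oil bottle had not moved.

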